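# Set the lunch box divider to the portion clip

## Task

In the clear lunch box with the coral-red divider, slide the divider along its track by its grip until it is lined up with the yellow portion clip on that box's rim, then let go. Leave the blue divider in the other lunch box where it is.

Things in the scene. Friction and masses are not known exactly. Their poses are not given: they have to be found in the camera images.
- coral_grip (a point): Grip of the coral-red divider to move: upright block 30 mm (x) by 22 mm (y) with a white line on top, free from 61 to 103 mm height. Point on its centre line at 87 mm height. y = track direction, level; x = across, towards the rim with the clip; z up. It slides only along y, needs about 2 N, stays where left. It starts 40 to 110 mm from the clip, on the clip's -y side.
- coral_box: Open clear lunch box holding the coral divider, fixed to the surface: 130 mm (x) by 200 mm (y), walls 3 mm, rim 55 mm high, white clip tabs on its short ends. Origin: centre of its underside; axes as the grip's. The divider runs 65 mm either way (y) from the box's middle; its crossbar, 120 mm (x) by 14 mm (y), has its top at 61 mm height. Otherwise empty.
- yellow_clip: Yellow portion clip, the target mark: fixed on the coral box's long rim, 66 mm (+x) beside the track's centre line, 18 mm wide (y), standing up to 80 mm height with a small flat top that juts 15 mm outwards (+x). Origin: middle of its width, at its lower edge 35 mm high; axes as the grip's. The divider is lined up when the grip's centre and the clip's centre are level along y.
- blue_grip (a point): Grip of the dark blue divider in a second, otherwise equal lunch box (green clip on its rim); leave it alone. Same sizes, point and axes as the coral grip. Either box may stand on the left or the right.
Things that resemble listed ones, but are neither listed nor needed, are in the scene too. What is shaped like the coral_box but turquoise is not meant.

How it is judged:
At the end, for the whole second after the job is handed in: The coral divider's grip is released and stays within 10 mm, along the track, of the middle of the yellow clip (y of coral_grip in the frame of yellow_clip between -0.01 and 0.01 m); the robot touches nothing.
It fails at once if the blue divider is moved more than 10 mm (distance of blue_grip from where it was at the start of the episode above 0.01 m).
It also fails if it takes over 32 s, if anything falls off the work surface, if the arm or the gripper's body presses on something with over 40 N, if the wrist force passes 120 N, or if a joint passes its speed limit or range.

## Robot

A 7-joint arm with a two-finger parallel gripper is mounted at the origin on the work surface. World frame = base frame: x ahead of the robot, y to its left, z up, the work surface at z = 0. Lengths are in m, angles in rad, forces in N, time in s.
With the tool pointing down it reaches from about 0.4 to 0.9 m from the base axis. Payload 5.5 kg.
Tool frame: the origin (TCP) lies midway between the tips of the shut fingers; the grasp point (between the pads) lies 19 mm behind it; z points along the fingers, y is the direction in which the jaws open and shut (so a half turn about z gives the same grasp; the last joint's range is limited). The gripper opens to 92 mm and grips with 3 to 60 N. Pads are 19 mm wide; open, the fingers measure 130 mm over their backs; the gripper's body (75 mm by 190 mm) begins 47 mm behind the grasp point.
Start: joints at [1.525, 0.501, -0.427, 1.55, 0.221, 1.138, -0.21], TCP at [0.198, -0.619, 0.205] pointing down, gripper open.
Joint ranges: [-2.88, 2.88], [-0.31, 2.03], [-1.54, 1.56], [0.2, 2.42], [-1.41, 4.55], [0.19, 2.02], [-2.57, 2.57]. Speed limits (rad/s): [2.57, 2.57, 3.14, 3.14, 3.14, 3.14, 3.14].

## Interface

Orientations are given as a unit quaternion [x, y, z, w].
In Python, from station import bot gives the robot as it stands. The module is installed in compiled form; this text tells all that it offers.
- The arm moves only by the tool jog_arm, never from a script. Its argument "targets" is a list that holds one entry, the list of rows, each a list of 4 numbers: the shift along the world's x, y, z in m, then the turn about the world's z in degrees. In form: [[[tx, ty, tz, turn], ...]]. A call has 1 to 10 rows; each row shifts and turns the pose as measured when the row begins; what a row does not reach is not made up. A row lasts 1/10 s, in which the tool goes at most 50 mm and 8.59 degrees, less where a joint would pass 70% of its speed; a pose out of reach is approached as far as the arm can. A call is refused whole if a number of a shift passes 0.05 or a number of a turn 8.59, either way. A call with a gripper value outside its range is refused whole. "claw" is the finger opening in m, from 0 to 0.0918, set as the call begins (left out, the last holds). The fingers move at their own pace and stop on an object; "grip_force" is the grip in N (left out, the last holds). Time passes only in rows, so rows that do not move let the fingers close. It gives the time, the measured TCP pose, the force and the opening at its end, in the units of the state.
- bot.get_state(): the state, without advancing time (a new reading comes with each control period).
- bot.camera(name): name is "scene" or "top" or "wrist"; returns the picture (400x640x3 uint8, red, green, blue); there is no depth.
- bot.get_calibration(name): a dict with "mtx" (3x3 intrinsics, pixels), "T" (4x4, takes a point from camera to world coordinates). Camera axes: x right, y down, z forward; pixel columns grow to the right and rows downward; lengths in m; the calibration is good to about 2 mm. The wrist camera is an equidistant fisheye: a pixel r from the principal point sees the ray r / f radians off the axis. A picture is of the moment at which its call begins: read the wrist's pose just before it. get_calibration takes no time and is no camera call; for the wrist camera it gives the pose at the moment of the call.
- bot.close_job(): hands the job in, once; it reports no verdict.
The state is a dict: "t": time; "qpos": joint angles; "joint_velocities": joint speeds; "effort": joint torques, N m; "tcp_pos": TCP position; "tcp_rot": TCP orientation; "ft_force": force on the tool from outside, world axes, zero at the start; "torque": the same for the moment, N m; "grip_width": finger opening in m.
Only numpy, scipy, OpenCV 4.12 (cv2) and the standard library are available. Lean on these libraries where they do the work, as an engineer would, in place of code of your own. Each camera call takes 0.05 s, during which the arm holds its last target.

## Working session

There is one attempt and no reset: what is moved stays moved. The work goes in short steps, Python scripts to look and compute and a tool call to move; the robot and the scene stay as the last step left them, time stands still between calls to the robot, and variables do not carry over. Pictures are saved under pics/ and viewed, and the job is handed in when it is done.

Besides the shell and the picture viewer there is one more tool, called after ">>>" by a JSON object that holds its "api" and its "payload". jog_arm: Moves the arm, as the interface text tells. Its arguments: {"type":"object","properties":{"targets":{"type":"array","items":{"type":"array","items":{"type":"array","items":{"type":"number"}}}},"claw":{"type":"number"},"grip_force":{"type":"number"}},"required":["targets"]}

```bash
mkdir -p pics
python3 - <<'E'
from station import bot
import cv2,numpy as np
s=bot.get_state();print(s['t'],s['tcp_pos'],s['tcp_rot'],s['grip_width'])
for n in("scene","top"):
    im=bot.camera(n);cv2.imwrite(f"pics/{n}0.png",im[:,:,::-1])
    c=bot.get_calibration(n);print(n,np.round(c['mtx'],1).tolist(),np.round(c['T'],3).tolist())
E
```

```text
0.0 [ 0.19724096 -0.61858395  0.2035098 ] [ 9.88100742e-01  1.53805189e-01 -1.37439258e-04 -9.32481163e-04] 0.09184590468038892
scene [[412.4, 0.0, 319.2], [0.0, 412.4, 203.5], [0.0, 0.0, 1.0]] [[-0.172, 0.65, -0.74, 1.114], [0.985, 0.107, -0.136, 0.078], [-0.009, -0.753, -0.658, 0.624], [0.0, 0.0, 0.0, 1.0]]
top [[502.6, 0.0, 323.1], [0.0, 502.6, 203.9], [0.0, 0.0, 1.0]] [[0.011, -0.981, 0.191, 0.341], [-0.999, -0.019, -0.039, -0.008], [0.042, -0.191, -0.981, 0.956], [0.0, 0.0, 0.0, 1.0]]
```

View pics/scene0.png

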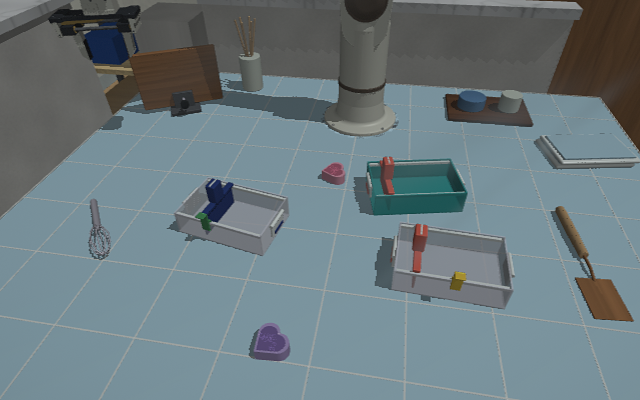

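View pics/top0.png

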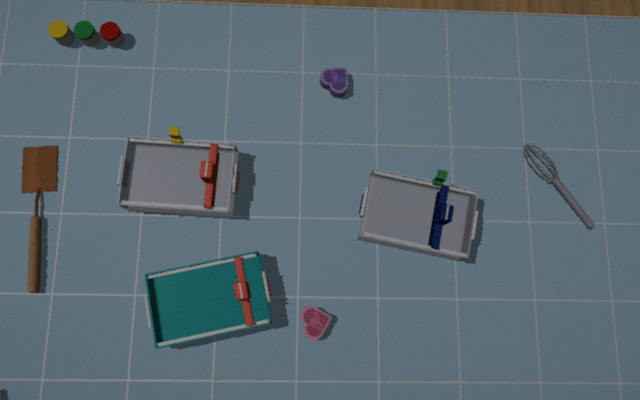

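The clear box with the coral divider is on the robot's left: grip at about (207,170) in top and (420,238) in scene, yellow clip at (176,134) and (458,281). The turquoise box is a decoy. I'll zoom in on these next.

Run:
```python
import cv2,numpy as np
a=cv2.imread('pics/top0.png')[115:225,110:250];b=cv2.imread('pics/scene0.png')[215:310,380:520]
cv2.imwrite('pics/ctop.png',cv2.resize(a,None,fx=5,fy=5,interpolation=cv2.INTER_CUBIC))
cv2.imwrite('pics/cscene.png',cv2.resize(b,None,fx=5,fy=5,interpolation=cv2.INTER_CUBIC))
```

```text
(no output)
```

View pics/ctop.png

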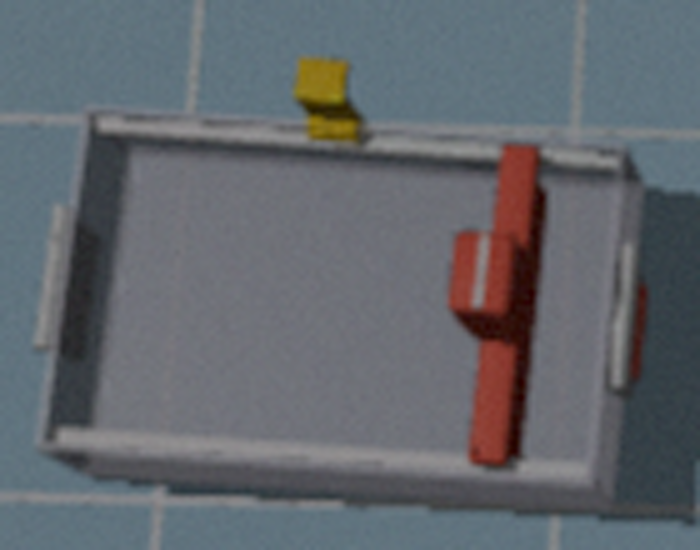

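View pics/cscene.png

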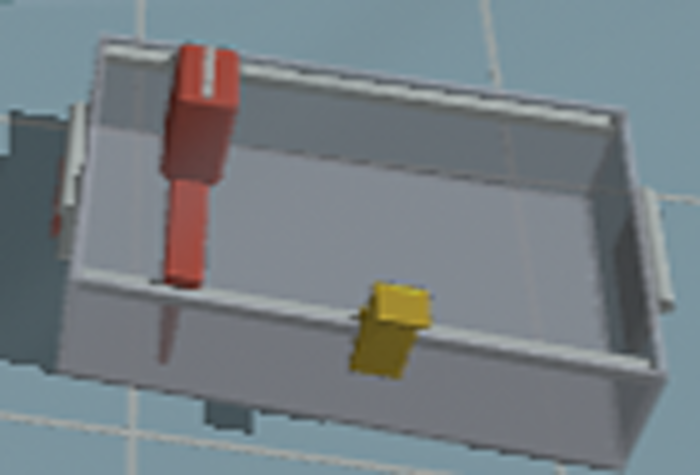

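```bash
cat > h.py <<'E'
import numpy as np,cv2
from station import bot
def ray(n,uv):
    c=bot.get_calibration(n);K=c['mtx'];T=c['T']
    d=T[:3,:3]@np.array([(uv[0]-K[0,2])/K[0,0],(uv[1]-K[1,2])/K[1,1],1]);return T[:3,3],d/np.linalg.norm(d)
def plane(n,uv,z):
    o,d=ray(n,uv);return o+d*(z-o[2])/d[2]
def tri(r1,r2):
    A=[];b=[]
    for o,d in(r1,r2):
        P=np.eye(3)-np.outer(d,d);A.append(P);b.append(P@o)
    p=np.linalg.lstsq(np.vstack(A),np.hstack(b),rcond=None)[0]
    return p,[np.linalg.norm((np.eye(3)-np.outer(d,d))@(p-o)) for o,d in(r1,r2)]
E
python3 - <<'E'
from h import *
T=lambda x,y:((x+.5)/5-.5+110,(y+.5)/5-.5+115)
S=lambda x,y:((x+.5)/5-.5+380,(y+.5)/5-.5+215)
np.set_printoptions(precision=4,suppress=True)
for k,a,b in[('line',T(481,272),S(209,71)),('lineA',T(485,238),S(210,92)),('lineB',T(477,308),S(207,48)),
 ('cliptop',T(322,80),S(403,305))]:
    print(k,*tri(ray('top',a),ray('scene',b)))
print('line@.103',plane('top',T(481,272),.103),plane('scene',S(209,71),.103))
print('clip@.080',plane('top',T(322,80),.08),plane('scene',S(403,305),.08))
for k,p in dict(rim_far_l=(92,110),rim_far_r=(632,150),near_l=(40,450)).items(): print(k,plane('top',T(*p),.055))
for k,p in dict(back_l=(103,38),back_r=(622,110),front_l=(75,278),front_r=(664,375)).items(): print(k,plane('scene',S(*p),.055))
print('bar ends',plane('top',T(521,147),.061),plane('top',T(489,463),.061))
E
```

```text
line [0.5653 0.1626 0.1024] [np.float64(0.0005369211135575055), np.float64(0.0005369211135576137)]
lineA [0.5772 0.1621 0.1035] [np.float64(0.001015148772919049), np.float64(0.0010151487729194286)]
lineB [0.5525 0.1627 0.1017] [np.float64(8.472858259645428e-05), np.float64(8.47285825963458e-05)]
cliptop [0.642  0.2287 0.0782] [np.float64(0.0008277860736563944), np.float64(0.000827786073656397)]
line@.103 [0.5651 0.1619 0.103 ] [0.5658 0.163  0.103 ]
clip@.080 [0.6413 0.2273 0.08  ] [0.6433 0.229  0.08  ]
rim_far_l [0.6361 0.3171 0.055 ]
rim_far_r [0.6257 0.1186 0.055 ]
near_l [0.5082 0.3247 0.055 ]
back_l [0.5032 0.1296 0.055 ]
back_r [0.5111 0.3257 0.055 ]
front_l [0.6284 0.1231 0.055 ]
front_r [0.6379 0.3199 0.055 ]
bar ends [0.6239 0.1583 0.061 ] [0.5054 0.1635 0.061 ]
```

Checks agree: the grip top is at z≈0.102 (expected 0.103), the clip top at 0.078 (0.080), and the clip's across offset is ≈73 mm, which fits 66 plus half the jut. The track is about 2.7° off world y, and the slide is about 70 mm. Next I move the arm over, turning the tool about −20°.

>>> {"api": "jog_arm", "payload": {"targets": [[[0.028, 0.04, 0, -2], [0.028, 0.04, 0, -2], [0.028, 0.04, 0, -2], [0.028, 0.04, 0, -2], [0.028, 0.04, 0, -2], [0.028, 0.04, 0, -2], [0.028, 0.04, 0, -2], [0.028, 0.04, 0, -2], [0.028, 0.04, 0, -2], [0.028, 0.04, 0, -2]]], "claw": 0.0918}}

```text
t: 1.1
tcp_pos: [0.4717, -0.2116, 0.199]
tcp_rot: [0.999, -0.037, -0.003, -0.002]
ft_force: [0.8, -1.1, 0.7]
grip_width: 0.0923
```

>>> {"api": "jog_arm", "payload": {"targets": [[[0.01, 0.04, 0, 0.5], [0.01, 0.04, 0, 0.5], [0.01, 0.04, 0, 0.5], [0.01, 0.04, 0, 0], [0.01, 0.04, 0, 0], [0.01, 0.04, 0, 0], [0.01, 0.04, 0, 0], [0.01, 0.04, 0, 0], [0.013, 0.04, 0, 0], [0, 0.01, 0, 0]]]}}

```text
t: 2.1
tcp_pos: [0.5663, 0.1802, 0.1969]
tcp_rot: [1.0, -0.02, -0.004, -0.004]
ft_force: [0.7, 0.3, 0.2]
grip_width: 0.0919
```

Run:
```python
from h import *
c=bot.get_calibration('wrist');s=bot.get_state();im=bot.camera('wrist');cv2.imwrite('pics/w1.png',im[:,:,::-1])
print(s['t'],s['tcp_pos'],s['tcp_rot'],c)
```

```text
2.1 [0.56630236 0.18016809 0.19688184] [ 0.99978296 -0.02019248 -0.00367368 -0.0035773 ] {'mtx': array([[309.70691629,   0.        , 317.47523444],
       [  0.        , 309.70691629, 201.82760982],
       [  0.        ,   0.        ,   1.        ]]), 'T': array([[-0.04078571, -0.9561974 , -0.28986732,  0.64512721],
       [-0.99913869,  0.03681173,  0.01915118,  0.17641478],
       [-0.00764179,  0.29039875, -0.95687521,  0.37834383],
       [ 0.        ,  0.        ,  0.        ,  1.        ]])}
```

View pics/w1.png

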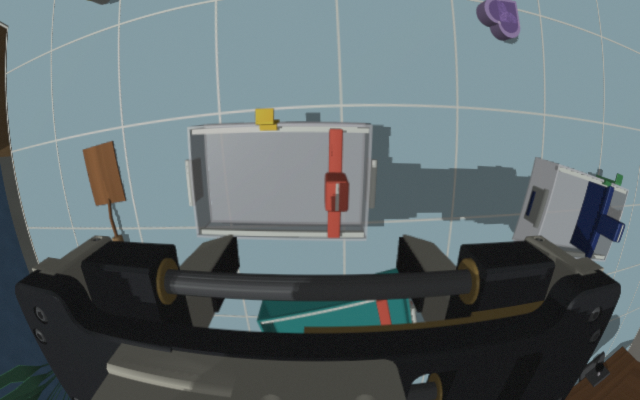

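The wrist view shows the coral grip's white line near (338,194) and the clip top near (265,115). I'll cast both as a check.

Run:
```python
from h import *
im=cv2.imread('pics/w1.png')
cv2.imwrite('pics/w1c.png',cv2.resize(im[95:245,180:390],None,fx=3.8,fy=3.8,interpolation=cv2.INTER_CUBIC))
c=bot.get_calibration('wrist');K=c['mtx'];T=c['T']
def w(uv,z):
    v=np.array([uv[0]-K[0,2],uv[1]-K[1,2]]);r=np.linalg.norm(v);t=r/K[0,0]
    d=T[:3,:3]@np.r_[v/r*np.sin(t),np.cos(t)];return T[:3,3]+d*(z-T[2,3])/d[2]
print(w((338,194),.103),w((265,115),.08))
```

```text
[0.56758725 0.16251908 0.103     ] [0.64272403 0.22901929 0.08      ]
```

View pics/w1c.png

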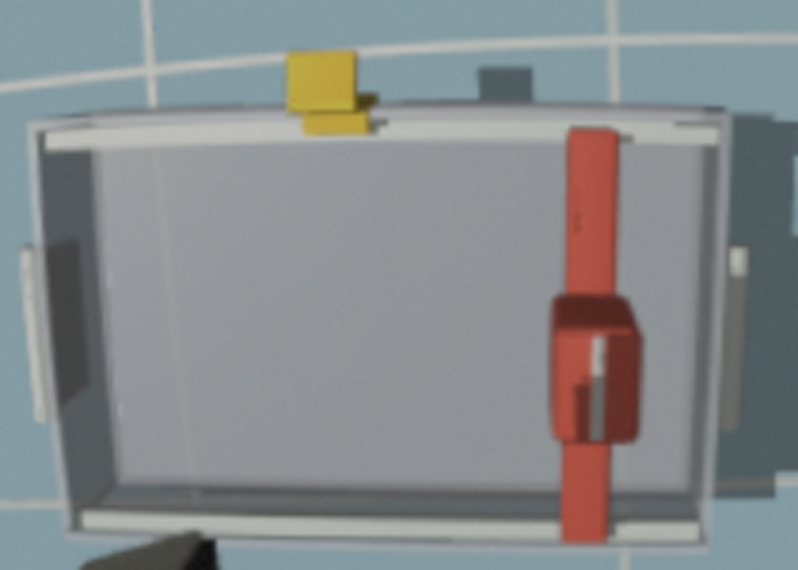

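The third view agrees (grip y 0.1625, clip y 0.229). I'll line up and then descend.

>>> {"api": "jog_arm", "payload": {"targets": [[[0, -0.0175, 0, 0], [0, 0, 0, 0], [0, 0, -0.03, 0], [0, 0, -0.03, 0]]]}}

```text
t: 2.55
tcp_pos: [0.5684, 0.1539, 0.1384]
tcp_rot: [1.0, -0.024, -0.001, -0.002]
ft_force: [-0.5, -0.5, -0.4]
grip_width: 0.0919
```

>>> {"api": "jog_arm", "payload": {"targets": [[[-0.002, 0.008, -0.02, 0], [0, 0, -0.02, 0], [0, 0, -0.02, 0], [0, 0, -0.008, 0], [0, 0, 0, 0]]]}}

```text
t: 3.05
tcp_pos: [0.5646, 0.1438, 0.0642]
tcp_rot: [0.999, -0.034, -0.004, 0.003]
ft_force: [-1.0, -0.3, 0.2]
grip_width: 0.0917
```

>>> {"api": "jog_arm", "payload": {"targets": [[[0, 0, 0, 0], [0, 0, 0, 0]]]}}

```text
t: 3.25
tcp_pos: [0.5657, 0.1416, 0.0656]
tcp_rot: [0.999, -0.035, -0.003, 0.004]
ft_force: [-0.4, -0.2, 0.7]
grip_width: 0.0917
```

>>> {"api": "jog_arm", "payload": {"targets": [[[0, 0.012, 0.003, 1], [0, 0.01, 0, 0], [0, 0, 0, 0]]]}}

```text
t: 3.55
tcp_pos: [0.5676, 0.1662, 0.0716]
tcp_rot: [1.0, -0.026, -0.001, 0.003]
ft_force: [-0.2, -0.4, -0.2]
grip_width: 0.0917
```

Within tolerance, so I close gently.

>>> {"api": "jog_arm", "payload": {"targets": [[[-0.001, -0.003, -0.003, 0], [0, 0, 0, 0], [0, 0, 0, 0], [0, 0, 0, 0], [0, 0, 0, 0], [0, 0, 0, 0]]], "claw": 0.01, "grip_force": 15}}

```text
t: 4.15
tcp_pos: [0.5663, 0.1638, 0.0685]
tcp_rot: [1.0, -0.025, -0.001, 0.003]
ft_force: [-0.3, 0.3, -1.0]
grip_width: 0.0483
```

>>> {"api": "jog_arm", "payload": {"targets": [[[0, 0, 0, 0], [0, 0, 0, 0], [0, 0, 0, 0], [0, 0, 0, 0], [0, 0, 0, 0], [0, 0, 0, 0]]]}}

```text
t: 4.75
tcp_pos: [0.5663, 0.1633, 0.0684]
tcp_rot: [1.0, -0.025, -0.001, 0.003]
ft_force: [-0.8, -0.7, -0.3]
grip_width: 0.0214
```

The opening is 21.4 mm, matching the 22 mm grip. I slide along the track in small steps.

>>> {"api": "jog_arm", "payload": {"targets": [[[0.0005, 0.01, 0, 0], [0.0005, 0.01, 0, 0], [0.0005, 0.01, 0, 0], [0.0005, 0.01, 0, 0], [0.0005, 0.01, 0, 0], [0, 0, 0, 0], [0, 0, 0, 0]]]}}

```text
t: 5.45
tcp_pos: [0.569, 0.2169, 0.0684]
tcp_rot: [1.0, -0.025, -0.001, 0.004]
ft_force: [-0.4, -2.1, 1.3]
grip_width: 0.0218
```

>>> {"api": "jog_arm", "payload": {"targets": [[[0.0005, 0.008, 0, 0], [0.0005, 0.007, 0, 0], [0, 0, 0, 0], [0, 0, 0, 0]]]}}

```text
t: 5.85
tcp_pos: [0.5698, 0.2325, 0.0684]
tcp_rot: [1.0, -0.025, -0.001, 0.004]
ft_force: [-0.2, -1.7, 1.3]
grip_width: 0.0219
```

Run:
```python
from h import *
s=bot.get_state();print(s['t'],s['tcp_pos'])
for n,(a,b,c,d) in dict(top=(100,240,90,250),scene=(200,320,370,530)).items():
    im=bot.camera(n)[:,:,::-1];cv2.imwrite(f'pics/{n}2.png',im)
    cv2.imwrite(f'pics/c{n}2.png',cv2.resize(im[a:b,c:d],None,fx=4,fy=4,interpolation=cv2.INTER_CUBIC))
```

```text
5.85 [0.5697753  0.23250774 0.06844676]
```

View pics/cscene2.png

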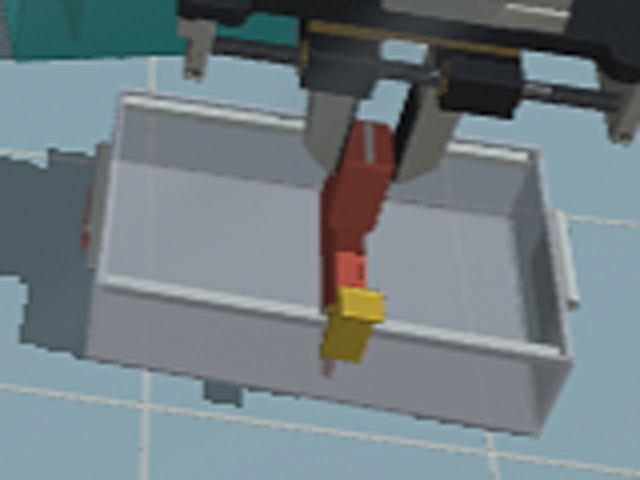

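View pics/ctop2.png

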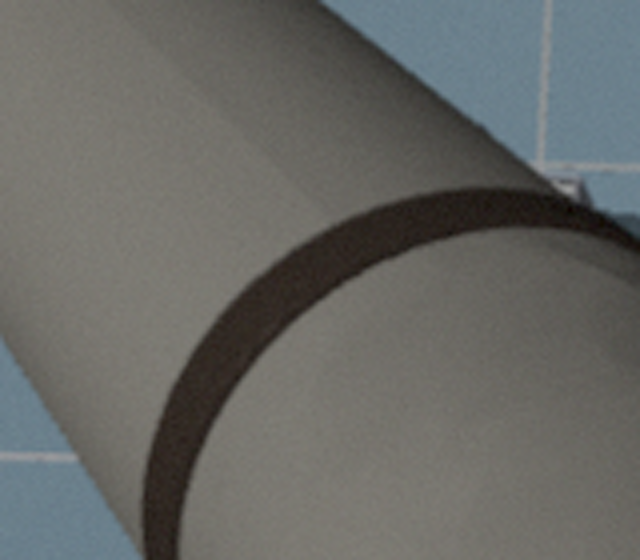

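The scene crop shows the held grip in line with the clip; the arm hides the box in the top view. Next I release and rise. I open moderately, then check that the fingers have cleared the grip before lifting.

>>> {"api": "jog_arm", "payload": {"targets": [[[0, 0, 0, 0], [0, 0, 0, 0], [0, 0, 0, 0], [0, 0, 0, 0], [0, 0, 0, 0], [0, 0, 0, 0]]], "claw": 0.06}}

```text
t: 6.55
tcp_pos: [0.5697, 0.2329, 0.0684]
tcp_rot: [1.0, -0.026, -0.001, 0.003]
ft_force: [-1.6, 0.8, 0.5]
grip_width: 0.0594
```

>>> {"api": "jog_arm", "payload": {"targets": [[[0, 0, 0.02, 0], [0, 0, 0.02, 0], [0, 0, 0.03, 0], [0, 0, 0.03, 0], [0, 0, 0.03, 0], [0, 0, 0, 0], [-0.01, -0.04, 0, 0], [-0.01, -0.04, 0, 0], [-0.01, -0.04, 0, 0], [-0.01, -0.04, 0, 0]]]}}

```text
t: 7.55
tcp_pos: [0.5256, 0.0773, 0.2019]
tcp_rot: [1.0, -0.019, -0.002, 0.0]
ft_force: [1.4, -0.8, 0.8]
grip_width: 0.0599
```

>>> {"api": "jog_arm", "payload": {"targets": [[[-0.01, -0.04, 0, 0], [-0.01, -0.04, 0, 0], [-0.01, -0.04, 0, 0], [-0.01, -0.04, 0, 0], [-0.01, -0.04, 0, 0], [0, 0, 0, 0], [0, 0, 0, 0], [0, 0, 0, 0]]]}}

```text
t: 8.35
tcp_pos: [0.4677, -0.1378, 0.1988]
tcp_rot: [1.0, -0.025, -0.004, 0.002]
ft_force: [-0.6, 0.2, -0.1]
grip_width: 0.0601
```

Run:
```python
from h import *
s=bot.get_state();print(s['t'],s['tcp_pos'])
for n,(a,b,c,d) in dict(top=(115,225,110,250),scene=(215,310,380,520)).items():
    im=bot.camera(n)[:,:,::-1];cv2.imwrite(f'pics/{n}3.png',im)
    cv2.imwrite(f'pics/c{n}3.png',cv2.resize(im[a:b,c:d],None,fx=5,fy=5,interpolation=cv2.INTER_CUBIC))
```

```text
8.35 [ 0.46767842 -0.13780533  0.19876829]
```

View pics/cscene3.png

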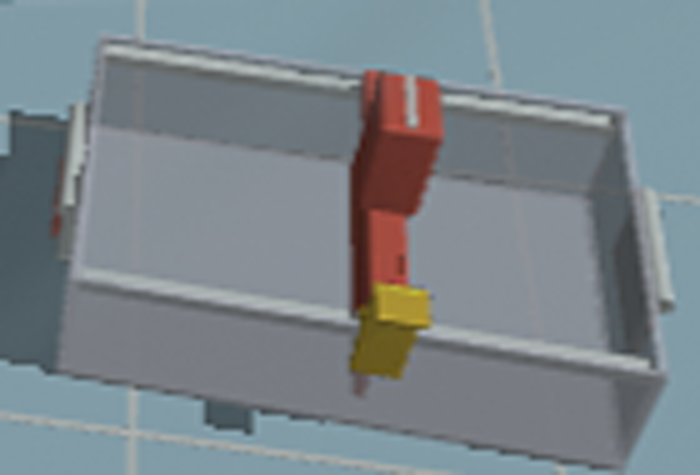

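View pics/ctop3.png

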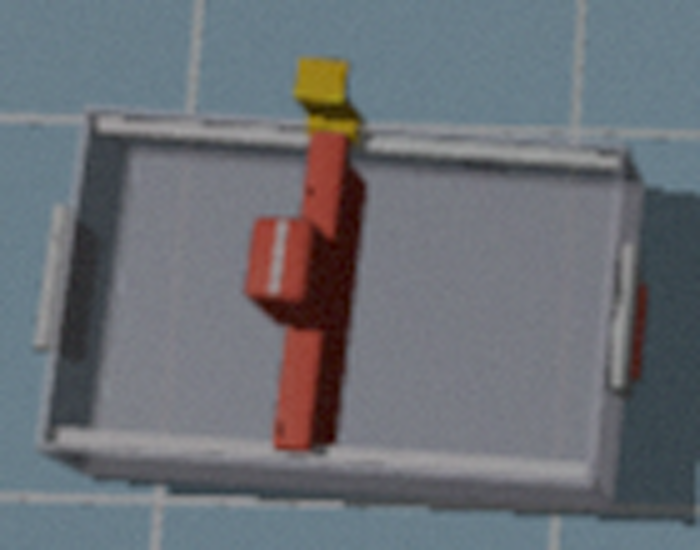

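View pics/scene3.png

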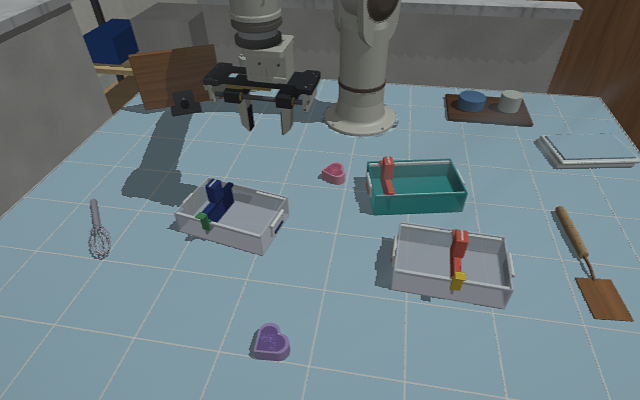

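The grip's white line is now at crop (411,102) in scene and (281,257) in top. The blue divider looks unmoved. Now to measure the final offset.

Run:
```python
from h import *
T=lambda x,y:((x+.5)/5-.5+110,(y+.5)/5-.5+115)
S=lambda x,y:((x+.5)/5-.5+380,(y+.5)/5-.5+215)
g,e=tri(ray('top',T(281,257)),ray('scene',S(411,102)));c,_=tri(ray('top',T(322,80)),ray('scene',S(403,305)))
print(g,e,c,'yoff',(g-c)[:2]@[.047,.999],'xoff',(g-c)[:2]@[.999,-.047])
for n,t,s,z in[('top',T(281,257),T(322,80),0),('scene',S(411,102),S(403,305),0)]:
    print(n,(plane(n,t,.103)-plane(n,s,.08))[:2]@[.047,.999])
a,b=[cv2.cvtColor(cv2.imread(f'pics/scene{i}.png')[170:250,170:300],cv2.COLOR_BGR2HSV) for i in(0,3)]
for i in(a,b):
    m=cv2.inRange(i,(105,150,20),(130,255,160));M=cv2.moments(m,True);print('blue',M['m10']/M['m00'],M['m01']/M['m00'],M['m00'])
```

```text
[0.56920428 0.23203707 0.10207319] [np.float64(0.0009050186989178499), np.float64(0.0009050186989176608)] [0.64201312 0.22866337 0.07824572] yoff -5.168269373600912e-05 xoff -0.07289459567731311
top 9.451467685242781e-05
scene 0.00021540523439568613
blue 48.81670822942643 30.24937655860349 802.0
blue 48.6800518134715 30.32901554404145 772.0
```

```bash
python3 -c "
from station import bot
print(bot.get_state()['t'],bot.get_state()['joint_velocities']);print(bot.close_job())"
```

```text
8.45 [-0.00748981 -0.00338254 -0.00551491 -0.00297344 -0.00237052  0.00041757
  0.00057694]
the job is handed in; nothing more can be done
None
```

The coral divider is now lined up with the yellow clip. I gripped it by its block, slid it about 70 mm along the track, let go, backed the arm clear and handed the job in at about 8.5 s.

- **Alignment:** after release, measuring from the scene and top cameras puts the grip within about 0.2 mm of the clip's middle along the track. Camera calibration adds about 2 mm of uncertainty. The measured heights matched the given ones to within 2 mm (grip top 0.102 m against 0.103 m, clip top 0.078 m against 0.080 m).
- **Blue divider:** its position in the scene picture changed by less than 0.2 pixel, so it has not moved.
- **Checks that failed or disagreed:** no measurement disagreed. During the descent the arm drifted about 20 mm along the track, which I corrected before gripping. The arm hid the box in one top-camera picture while the grip was held, so I repeated that check after backing away.

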